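# Lock and level a sprung instrument shelf, and keep the level pressed down

### The arm

A 6-joint arm with a two-finger parallel gripper is mounted at the origin on a cart in front of the work surface, level with it; the furniture and walls round the work are solid. World frame = base frame: x ahead of the robot, y to its left, z up, the work surface at z = 0. Lengths are in m, angles in degrees, forces in N, time in s.
With the tool pointing down it reaches from about 0.25 to 0.8 m from the base axis. Payload 3.9 kg.
Tool frame: the origin (TCP) lies midway between the tips of the shut fingers; the grasp point (between the pads) lies 19 mm behind it; z points along the fingers, y is the line along which they close (so a half turn about z gives the same grasp; the last joint's range is limited). The gripper opens to 85 mm and grips with 20 to 120 N. Pads are 22 mm wide; open, the fingers measure 114 mm over their backs; the gripper's body (76 mm by 85 mm) begins 54 mm behind the grasp point. The pads swing forward as they close: fully open they stand 13 mm farther back than shut.
Start: joints at [-73.74, 14.897, -7.913, 67.191, 0, 90], TCP at [0.147, -0.504, 0.231] pointing down, gripper open.
Joint ranges: [-159.42, 159.42], [-47.68, 98.78], [-73.54, 78.23], [-108.79, 121.32], [-90, 84.71], [-180, 180]. Speed limits (degrees/s): [147.25, 147.25, 180, 180, 180, 180].

### API

Orientations are given as a 3x3 rotation matrix whose columns are the frame's x, y, z axes.
In Python, from cell import arm gives the robot as it stands.
- The arm moves only by the tool arm_command, never from a script. Its argument "moves" is a list of rows, each an object with "grip": the opening, from 0 (shut) to 1 (fully open); "offset": the shift along the tool's x, y, z in mm, a list of three; "spin": the turn about the tool's z in degrees. In form: [{"grip": grip, "offset": [tx, ty, tz], "spin": spin}, ...]. A call has exactly 8 rows; each row is the pose to reach, as a shift and turn from the pose commanded when the call began, along the tool's axes at that moment; what a row does not reach only later rows make up. A row lasts 1/10 s, in which the tool goes at most 50 mm and 8.59 degrees, less where a joint would pass 70% of its speed; a pose out of reach is approached as far as the arm can. A call with a gripper value outside its range is refused whole. The fingers move at their own pace and stop on an object; "grip_force" is the grip in N (left out, the last holds). Time passes only in rows, so rows that repeat a pose let the fingers close, or fill a call up. It gives the time, the measured TCP pose, the force, the opening and the grip force at its end, in the units of the state.
- arm.state(): the state, without advancing time (a new reading comes with each control period).
- arm.camera(name): name is "side" or "top" or "wrist"; returns the picture (400x640x3 uint8, blue, green, red); there is no depth.
- arm.calibration(name): a dict with "fov_y" (degrees; the focal length in pixels is half the picture's height over the tangent of half this angle, whatever the lens; pixels are square), "cx", "cy" (the principal point, pixels), "R" (3x3) and "t" (3): a world point X has camera coordinates R X + t. Camera axes: x right, y down, z forward; pixel columns grow to the right and rows downward; lengths in m; the calibration is good to about 2 mm. The wrist camera is an equidistant fisheye: a pixel r from the principal point sees the ray r / f radians off the axis. A picture is of the moment at which its call begins: read the wrist's pose just before it. calibration takes no time and is no camera call; for the wrist camera it gives the pose at the moment of the call.
- arm.sign_off(): hands the job in; it is judged then, once.
The state is a dict: "t": time; "joints": joint angles; "dq": joint speeds; "tau": joint torques, N m; "position": TCP position; "tcp_rot": TCP orientation; "contact_force": force on the tool from outside, world axes, zero at the start; "moment": the same for the moment, N m; "gripper_width": finger opening in m; "grasp_force": force on a finger pad.
Only numpy, scipy, OpenCV 4.12 (cv2) and the standard library are available. Lean on these libraries where they do the work, as an engineer would, in place of code of your own. Each camera call takes 0.05 s, during which the arm holds its last target. There are 200 camera calls.

### The job

First turn the knurled lock collar on the post of the levelling stand until its tab stands over the locked mark. Then turn the star knob of the levelling foot as needed so that, with the spirit level's press pad pushed down until the sprung shelf stands firmly on its foot, the bubble rests between the two lines of the vial. Finish while still holding the level pressed down like that with the fingers; do not lean hard on it, and leave the things lying round the stand where they are.

Things in the scene. Friction and masses are not known exactly. Their poses are not given: they have to be found in the camera images.
- stand: Levelling stand fixed to the bench: dark steel base plate 110 mm (its x) by 360 mm (its y), 10 mm thick. Origin: centre of its underside, z up; at yaw 0 its +y points to the robot's left. Along its y: post with lock collar at -145 mm, shelf hinge (axis along x) at -95 mm, spirit level, levelling foot with star knob at +130 mm.
- level_shelf: Hinged grey shelf, 100 by 265 by 8 mm, its top 50 mm above the bench when level. Origin on the hinge, 46 mm up; its y points to the foot end. Springs hold it up against a stop, foot end 5 mm high and the foot off its pad, unless it is pressed down; unpressed, the bubble just stands at the foot end of the vial and says nothing.
- collar_grip (a point): Centre of the lock collar, on its upright axis at the height to grip (78 mm up): a dark steel knurled ring 51 mm across, from 62 to 84 mm above the bench, with a cap inside its top edge (to 93 mm). Below it are the 38 mm post and the locked mark's pointer. It is captive and only turns; takes about 0.1 N m.
- collar_tab (a point): Outer end of the collar's one tab, a bar 7 mm wide and 7 mm high that stands out from the ring to 44 mm from its axis, 73 mm above the bench. Fingers that grip the ring across the line at right angles to the tab clear it.
- locked_mark (a point): The locked mark: rounded end of a flat steel pointer, 12 mm wide with a black line, that sticks out from the post below the collar towards the stand's -x (robot) side, to 60 mm from the axis; its top is 54 mm above the bench. The point lies on its top, 54 mm from the collar's axis.
- lock_collar (a joint): Angle of the lock collar in rad, growing clockwise seen from above: 1.2 when the tab stands exactly over the locked mark; it starts between 0 and 0.35 and runs to a stop at 1.7. Stays where it is left.
- knob_grip (a point): Centre of the black star knob, on its axis at the height to grip: 42 mm across the lobes, 24 mm high, 94 mm above the bench with the shelf level (99 mm, leaning 0.02 rad, sprung up), on a 12 mm stem, with a few mm of sprung play. Clockwise from above drives the foot down 2.55 mm per rad and so raises the pressed shelf's foot end. 0.12 N m; stays as left; never needs over 1.5 rad.
- spirit_level: The spirit level, an aluminium block 30 mm wide, 150 mm along the stand's y, 24 mm high, screwed on the shelf, with a dark-backed vial in its top. Origin: underside, below the vial's centre; its y axis points along the vial to the foot end.
- press_pad (a point): Centre of the top of the level's bare press pad, a raised flat 30 by 36 mm at its foot end, 74 mm above the bench with the shelf level (78 mm sprung up), 67 mm from the vial's centre, 68 mm from the knob's axis. About 3.5 N straight down here brings the shelf down (up to 7 mm) onto its foot, where it stops firmly; 5 to 20 N is a good press.
- vial_center (a point): Centre of the dark-backed vial, 96 mm long along y; the two cross lines are 28 mm apart, 14 mm to either side of this point. The bubble belongs midway here.
- bubble_center (a point): Centre of the white bubble, 22 mm long with its round ends, in the vial. It moves to the higher end and settles within half a second.
- bubble (a joint): Place of the bubble along the vial in m: 0 at the centre, + towards the foot end, +-0.036 at the ends. With the shelf pressed onto its foot it starts 8 to 23 mm off to one side or the other, and moves +17 mm for each rad the knob is turned clockwise from above; pressing harder makes no difference. Between the lines means within 4 mm of 0.
- foot: The steel foot under the knob, 22 mm across, hidden below the shelf; origin: centre of its sole. It must stand on its pad.
- pad_thick: Round steel packing pad, 30 mm across and 8.6 mm thick, fixed on the base plate; it lies either under the foot or 39 mm beside it below the shelf. Under the foot it makes the foot end stand too high at the start. Not to be handled. Origin: centre of its underside.
- pad_thin: The same, 4 mm thick; lies in the other of the two places. Under the foot it leaves the foot end too low at the start. Not to be handled. Origin: centre of its underside.
- screwdriver: Red-handled screwdriver, 200 mm long, 27 mm high, loose on the bench behind the stand. A bystander. Origin: centre of its underside.
- label_roll_2: White label roll, 52 mm across, 37 mm high, loose on the bench behind the stand. A bystander. Origin: centre of its underside.
- marker_blue: Blue and white marker pen, 138 mm long, 12 mm high, loose on the bench beside the stand's collar end. A bystander. Origin: centre of its underside.

How it is judged:
By the outcome, as a careful person would: the job done as asked, in the order asked, and still so for the second after the job is handed in, while the arm keeps its last pose, push and grip.
It also fails if it takes over 72 s, if anything falls off the work surface, if the arm or the gripper's body presses on something with over 40 N, if the wrist force passes 120 N, or if a joint passes its speed limit or range.

## Working session

There is one attempt and no reset: what is moved stays moved. The work goes in short steps, Python scripts to look and compute and a tool call to move; the robot and the scene stay as the last step left them, time stands still between calls to the robot, and variables do not carry over. Pictures are saved under pics/ and viewed, at most 12 in all, crops included, and the job is handed in when it is done.

Besides the shell and the picture viewer there is one more tool, called by a JSON object that holds its "name" and its "arguments", one argument or row to a line. arm_command: Moves the arm, as the interface text tells. Its arguments: {"type":"object","properties":{"moves":{"type":"array","items":{"type":"object","properties":{"grip":{"type":"number"},"offset":{"type":"array","items":{"type":"number"}},"spin":{"type":"number"}}}},"grip_force":{"type":"number"}},"required":["moves"]}

```bash
mkdir -p pics; ls; cat > h.py <<'E'
import numpy as np, cv2
from cell import arm
def cal(n):
    c=arm.calibration(n); f=200/np.tan(np.radians(c["fov_y"])/2)
    return f,c["cx"],c["cy"],np.array(c["R"]),np.array(c["t"])
def ray(c,n,u,v):
    f,cx,cy,R,t=c; x,y=(u-cx)/f,(v-cy)/f
    if n=="wrist":
        r=np.hypot(x,y); s=np.sinc(r/np.pi); d=np.array([x*s,y*s,np.cos(r)])
    else: d=np.array([x,y,1.])
    d=R.T@d; return -R.T@t, d/np.linalg.norm(d)
def onz(c,n,u,v,z):
    o,d=ray(c,n,u,v); return o+d*(z-o[2])/d[2]
def cross(r1,r2):
    (a,d),(b,e)=r1,r2; s=np.linalg.lstsq(np.c_[d,-e],b-a,rcond=None)[0]
    p,q=a+d*s[0],b+e*s[1]; return (p+q)/2,np.linalg.norm(p-q)
def px(c,n,X):
    f,cx,cy,R,t=c; p=R@X+t
    if n=="wrist":
        h=np.hypot(p[0],p[1]); th=np.arctan2(h,p[2]); return cx+f*th*p[0]/h,cy+f*th*p[1]/h
    return cx+f*p[0]/p[2],cy+f*p[1]/p[2]
E
python3 - <<'E'
from h import *
for n in("top","side"):
    cv2.imwrite(f"pics/{n}0.png",arm.camera(n)); c=cal(n); print(n,c[0],c[1:3],-c[3].T@c[4],c[3][2])
s=arm.state(); print(s["t"],s["position"],s["tcp_rot"])
E
```

```text
pics
top 471.9196887604621 (319.17459339123843, 200.36404956500448) [ 0.40663055 -0.07642496  0.95070619] [ 0.18604735  0.01619044 -0.98240738]
side 451.34773139639475 (327.5130349437684, 199.59361138731362) [0.3333831  0.69867044 0.7197929 ] [ 0.22874588 -0.76658146 -0.60002349]
0.1 [ 0.14683698 -0.50341671  0.23054992] [[ 9.60000221e-01  2.79998835e-01 -4.77094531e-04]
 [ 2.79999242e-01 -9.59998747e-01  1.68228590e-03]
 [ 1.30279415e-05 -1.74858094e-03 -9.99998471e-01]]
```

View pics/top0.png

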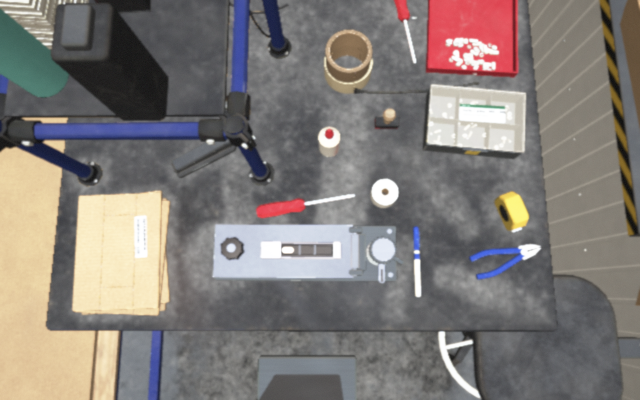

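View pics/side0.png

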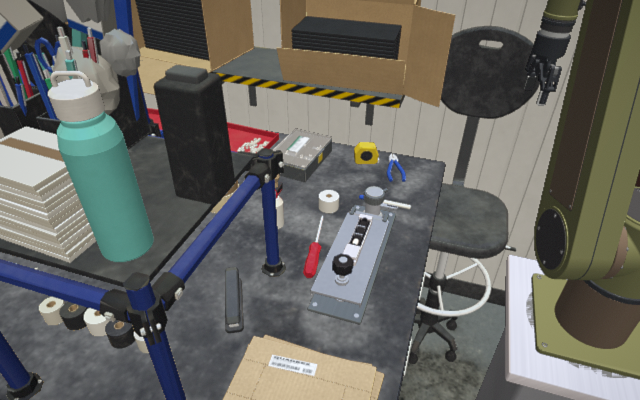

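Top view: knob near (232,248), collar cap near (382,250), pen at (418,262), screwdriver and roll behind at row 190–205. Side view: knob at (343,262), collar at (374,192). The stand's yaw is near zero.

```bash
python3 - <<'E'
from h import *
T,S=cal("top"),cal("side")
for n,a,b in(("knob",(232,248),(343,261)),("collar",(382,250),(374,192))):
    print(n,*cross(ray(T,"top",*a),ray(S,"side",*b)),onz(T,"top",*a,.1))
s=arm.state(); c=cal("wrist"); R=np.array(s["tcp_rot"])
print("cam in tool",R.T@(-c[3].T@c[4]-s["position"]),R.T@c[3][2],c[0],c[1:3]); print(R.T@c[3].T)
# shift to above the collar (TCP z .23), in tool axes mm
for p in((.325,-.19,.24),): print(R.T@(np.array(p)-s["position"])*1e3)
E
```

```text
knob [0.47967952 0.09339231 0.10740544] 0.0001459503245874295 [0.48039427 0.09489448 0.1       ]
collar [ 0.478348   -0.17695674  0.08601178] 0.0006032633061581037 [ 0.47689205 -0.17536215  0.1       ]
cam in tool [ 7.54984411e-02  5.70570518e-05 -1.43265836e-01] [-2.90290890e-01 -4.22852775e-04  9.56938358e-01] 309.70691628693146 (317.0600387458178, 196.58574980324303)
[[-1.46228448e-04 -9.56938440e-01 -2.90290890e-01]
 [ 9.99999910e-01 -2.45346259e-05 -4.22852775e-04]
 [ 3.97521897e-04 -2.90290926e-01  9.56938358e-01]]
[ 258.79310718 -251.01073483   -9.00781238]
```

{"name": "arm_command", "arguments": {
  "moves": [
    {"grip": 1,"offset": [35,-26,0],"spin": -4},
    {"grip": 1,"offset": [70,-52,0],"spin": -8},
    {"grip": 1,"offset": [105,-78,0],"spin": -12},
    {"grip": 1,"offset": [140,-104,0],"spin": -16},
    {"grip": 1,"offset": [175,-130,0],"spin": -20},
    {"grip": 1,"offset": [210,-156,0],"spin": -24},
    {"grip": 1,"offset": [245,-182,0],"spin": -28},
    {"grip": 1,"offset": [280,-208,0],"spin": -32}
  ]
}}

```text
t: 0.9
position: [0.358, -0.2242, 0.2311]
tcp_rot: [[0.664, 0.748, -0.0], [0.748, -0.664, 0.0], [-0.0, -0.0, -1.0]]
contact_force: [0.9, -0.8, -0.7]
gripper_width: 0.085
grasp_force: 0.0
```

```bash
python3 - <<'E'
from h import *
s=arm.state(); R=np.array(s["tcp_rot"]); print(s["t"],s["joints"],s["position"],R)
print(R.T@(np.array((.44,-.14,.24))-s["position"])*1e3)
c=cal("wrist"); np.save("w1.npy",np.array(c,dtype=object),allow_pickle=True); im=arm.camera("wrist"); cv2.imwrite("pics/w1.png",im)
E
```

```text
0.9 [-3.20550660e+01  4.86466525e+00 -2.05646110e+01  6.45904254e+01
 -4.22196150e-03  9.95308982e+01] [ 0.35802089 -0.22422287  0.2310912 ] [[ 6.63742974e-01  7.47960664e-01 -3.30541592e-04]
 [ 7.47960726e-01 -6.63742976e-01  1.20044770e-04]
 [-1.29605894e-04 -3.26911002e-04 -9.99999938e-01]]
[117.40729999   5.41189985  -8.9257864 ]
```

View pics/w1.png

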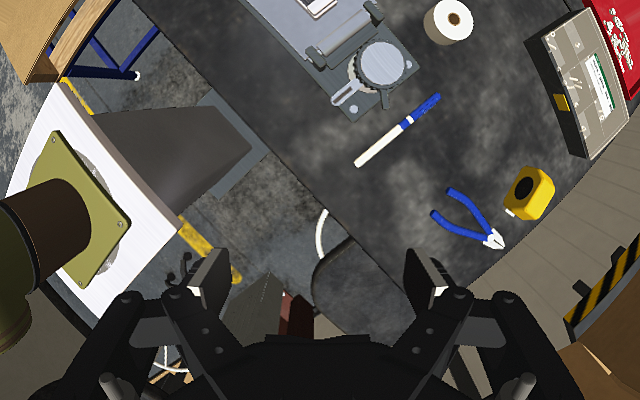

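Wrist view: the collar cap is at (381,62), the pointer end at (337,99), and the tab near (383,105), foreshortened. I'll move over the collar for a close look.

{"name": "arm_command", "arguments": {
  "moves": [
    {"grip": 1,"offset": [25,13,0],"spin": 0},
    {"grip": 1,"offset": [50,26,10],"spin": 0},
    {"grip": 1,"offset": [75,39,20],"spin": 0},
    {"grip": 1,"offset": [100,52,30],"spin": 0},
    {"grip": 1,"offset": [115,59,40],"spin": 0},
    {"grip": 1,"offset": [115,59,40],"spin": 0},
    {"grip": 1,"offset": [115,59,40],"spin": 0},
    {"grip": 1,"offset": [115,59,40],"spin": 0}
  ]
}}

```text
t: 1.75
position: [0.4771, -0.1798, 0.1915]
tcp_rot: [[0.666, 0.746, -0.001], [0.746, -0.666, -0.0], [-0.001, -0.0, -1.0]]
contact_force: [-0.1, -0.5, -1.4]
gripper_width: 0.0857
grasp_force: 0.0
```

```bash
python3 - <<'E'
from h import *
s=arm.state(); R=np.array(s["tcp_rot"]); print(s["t"],s["joints"],s["position"],s["contact_force"])
c=cal("wrist"); np.save("w2.npy",np.array(c,dtype=object),allow_pickle=True); im=arm.camera("wrist"); cv2.imwrite("pics/w2.png",im)
E
```

```text
1.75 [-2.06332267e+01  1.46374122e+01 -1.43767131e+01  6.10236444e+01
 -1.99472857e-02  1.11159788e+02] [ 0.47711107 -0.1797693   0.19152731] [-0.12690672 -0.53988456 -1.3887737 ]
```

View pics/w2.png

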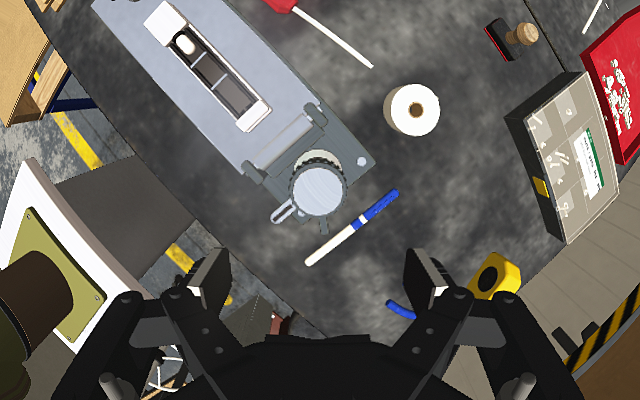

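Collar cap centre at about (318,190), pointer end at (276,217), tab pointing down to about (324,232). I'll crop to get exact pixels.

```bash
python3 - <<'E'
from h import *
im=cv2.imread("pics/w2.png")
cv2.imwrite("pics/w2c.png",cv2.resize(im[145:245,255:385],None,fx=6,fy=6,interpolation=cv2.INTER_CUBIC)[:600,:780])
E
```

```text
(no output)
```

View pics/w2c.png

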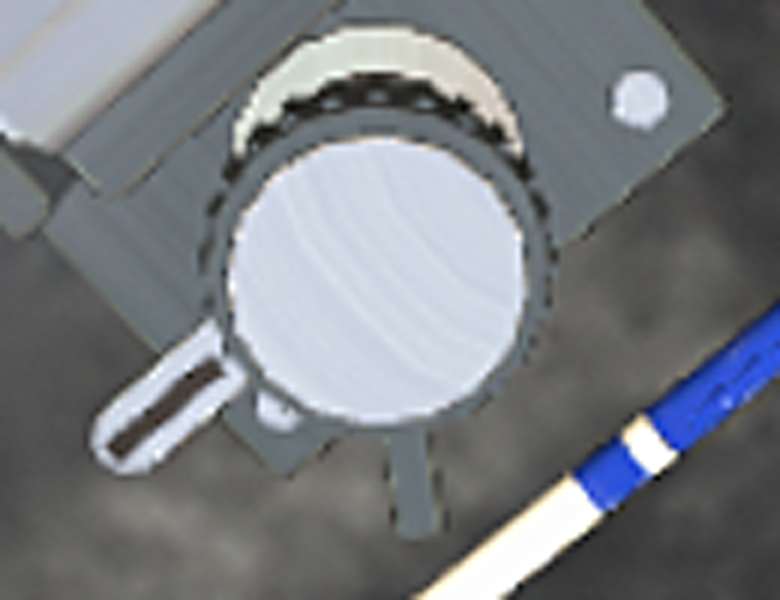

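```bash
python3 - <<'E'
from h import *
w1=tuple(np.load("w1.npy",allow_pickle=True)); w2=tuple(np.load("w2.npy",allow_pickle=True))
print("cap 2view",*cross(ray(w1,"wrist",381,62),ray(w2,"wrist",317.8,191.7)), *cross(ray(cal("top"),"top",382,250),ray(w2,"wrist",317.8,191.7)))
P=lambda x,y,z: onz(w2,"wrist",255+x/6-.4,145+y/6-.4,z)
C=P(377,280,.093); T=P(416,535,.0765); M=P(120,455,.054); a=P(110,455,.054); b=P(215,365,.054)
ang=lambda v: np.degrees(np.arctan2(v[1],v[0]))
print(C,T,M); print("tab r,ang",np.linalg.norm((T-C)[:2]),ang(T-C)); print("mark",np.linalg.norm((M-C)[:2]),ang(M-C),ang(a-b))
im=cv2.imread("pics/w2.png")
s=arm.state();R=np.array(s["tcp_rot"]); print("tool y ang",ang(R[:,1])); print((R.T@(C-s["position"]))*1e3, "z to go",(s["position"][2]-.059)*1e3)
E
```

```text
cap 2view [ 0.48082532 -0.17657695  0.0876407 ] 0.0015990457111239589 [ 0.47900245 -0.17869303  0.07776523] 0.0015727210168754511
[ 0.4821589  -0.17570409  0.093     ] [ 0.45668692 -0.21309715  0.0765    ] [ 0.42377422 -0.17817312  0.054     ]
tab r,ang 0.04524447091067002 -124.26251103950636
mark 0.058436862632192804 -177.57846390041306 179.51625393630465
tool y ang -41.80182122592267
[ 6.39230363  0.83060453 98.77761984] z to go 132.7789587404337
```

Measured radii: tab 45 mm (44 expected), pointer 58 mm (60 expected). The tab is at -124° and the mark at about -179°, so I need roughly 54° clockwise. I'll descend with the fingers square to the tab.

{"name": "arm_command", "arguments": {
  "moves": [
    {"grip": 1,"offset": [3,1,15],"spin": -4},
    {"grip": 1,"offset": [6,1,35],"spin": -7.5},
    {"grip": 1,"offset": [6,1,60],"spin": -7.5},
    {"grip": 1,"offset": [6,1,85],"spin": -7.5},
    {"grip": 1,"offset": [6,1,105],"spin": -7.5},
    {"grip": 1,"offset": [6,1,120],"spin": -7.5},
    {"grip": 1,"offset": [6,1,129],"spin": -7.5},
    {"grip": 1,"offset": [6,1,129],"spin": -7.5}
  ]
}}

```text
t: 2.6
position: [0.4817, -0.1757, 0.0618]
tcp_rot: [[0.563, 0.826, -0.002], [0.826, -0.563, 0.001], [-0.001, -0.002, -1.0]]
contact_force: [-0.6, 0.2, -0.5]
gripper_width: 0.0855
grasp_force: 0.0
```

{"name": "arm_command", "arguments": {
  "grip_force": 40,
  "moves": [
    {"grip": 0.8,"offset": [0,0,0],"spin": 0},
    {"grip": 0.6,"offset": [0,0,0],"spin": 0},
    {"grip": 0.5,"offset": [0,0,0],"spin": 0},
    {"grip": 0.4,"offset": [0,0,0],"spin": 0},
    {"grip": 0.4,"offset": [0,0,0],"spin": 0},
    {"grip": 0.4,"offset": [0,0,0],"spin": 0},
    {"grip": 0.4,"offset": [0,0,0],"spin": 0},
    {"grip": 0.4,"offset": [0,0,0],"spin": 0}
  ]
}}

```text
t: 3.4
position: [0.4817, -0.1745, 0.0634]
tcp_rot: [[0.562, 0.827, -0.001], [0.827, -0.562, 0.002], [0.001, -0.002, -1.0]]
contact_force: [-4.0, 3.7, 7.9]
gripper_width: 0.0475
grasp_force: 40.4
```

```bash
python3 - <<'E'
from h import *
s=arm.state(); print(s["t"],s["joints"],s["position"],s["contact_force"],s["moment"],s["gripper_width"],s["grasp_force"]);R=np.array(s["tcp_rot"]); print(np.degrees(np.arctan2(R[1,1],R[0,1])))
E
```

```text
3.4 [-1.99598103e+01  2.13470001e+01 -2.58289022e+01  4.29341087e+01
  6.39292052e-02  1.04265856e+02] [ 0.48165972 -0.17454694  0.0633759 ] [-3.9610933   3.70964266  7.89353644] [ 0.59993437  0.861119   -0.0387909 ] 0.047478586707857054 40.39414823055267
-34.22569016256959
```

{"name": "arm_command", "arguments": {
  "moves": [
    {"grip": 0.4,"offset": [0,0,0],"spin": 7},
    {"grip": 0.4,"offset": [0,0,0],"spin": 14},
    {"grip": 0.4,"offset": [0,0,0],"spin": 21},
    {"grip": 0.4,"offset": [0,0,0],"spin": 28},
    {"grip": 0.4,"offset": [0,0,0],"spin": 35},
    {"grip": 0.4,"offset": [0,0,0],"spin": 42},
    {"grip": 0.4,"offset": [0,0,0],"spin": 48},
    {"grip": 0.4,"offset": [0,0,0],"spin": 54}
  ]
}}

```text
t: 4.2
position: [0.4833, -0.1774, 0.0635]
tcp_rot: [[1.0, 0.026, 0.001], [0.026, -1.0, -0.004], [0.001, 0.004, -1.0]]
contact_force: [-1.6, -5.8, 2.6]
gripper_width: 0.0471
grasp_force: 40.8
```

{"name": "arm_command", "arguments": {
  "moves": [
    {"grip": 0.4,"offset": [0,0,0],"spin": 0},
    {"grip": 0.4,"offset": [0,0,0],"spin": 0},
    {"grip": 0.7,"offset": [0,0,0],"spin": 0},
    {"grip": 1,"offset": [0,0,0],"spin": 0},
    {"grip": 1,"offset": [0,0,0],"spin": 0},
    {"grip": 1,"offset": [0,0,-15],"spin": 0},
    {"grip": 1,"offset": [0,0,-50],"spin": 0},
    {"grip": 1,"offset": [0,0,-100],"spin": 0}
  ]
}}

```text
t: 5.0
position: [0.4807, -0.1745, 0.1611]
tcp_rot: [[1.0, 0.031, -0.006], [0.031, -1.0, 0.002], [-0.006, -0.003, -1.0]]
contact_force: [1.3, -0.8, -0.2]
gripper_width: 0.0853
grasp_force: 0.0
```

{"name": "arm_command", "arguments": {
  "moves": [
    {"grip": 1,"offset": [-2,5,0],"spin": 0},
    {"grip": 1,"offset": [-5,-10,-15],"spin": 0},
    {"grip": 1,"offset": [-5,-30,-30],"spin": 0},
    {"grip": 1,"offset": [-5,-50,-30],"spin": 0},
    {"grip": 1,"offset": [-5,-60,-30],"spin": 0},
    {"grip": 1,"offset": [-5,-60,-30],"spin": 0},
    {"grip": 1,"offset": [-5,-60,-30],"spin": 0},
    {"grip": 1,"offset": [-5,-60,-30],"spin": 0}
  ]
}}

```text
t: 5.8
position: [0.476, -0.1163, 0.1919]
tcp_rot: [[1.0, 0.03, -0.001], [0.03, -1.0, -0.0], [-0.001, 0.0, -1.0]]
contact_force: [0.7, -0.5, 0.6]
gripper_width: 0.0852
grasp_force: 0.0
```

```bash
python3 - <<'E'
from h import *
s=arm.state(); R=np.array(s["tcp_rot"]); print(s["t"],s["joints"],s["position"],s["contact_force"])
c=cal("wrist"); np.save("w3.npy",np.array(c,dtype=object),allow_pickle=True); im=arm.camera("wrist"); cv2.imwrite("pics/w3.png",im)
E
```

```text
5.8 [-1.37187097e+01  1.27230096e+01 -1.69349715e+01  6.03729942e+01
 -1.95394773e-02  1.64554153e+02] [ 0.47595844 -0.11630331  0.19189571] [ 0.67318808 -0.53669003  0.61364474]
```

View pics/w3.png

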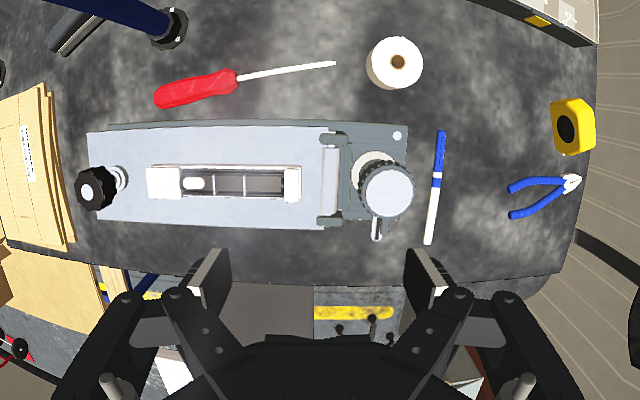

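Collar cap at (388,190) with the tab and pointer together near (377,225). Knob at (97,188); bubble at the foot end, near (193,183). I'll zoom in on both collar and knob.

```bash
python3 - <<'E'
from h import *
im=cv2.imread("pics/w3.png")
z=lambda x,y:cv2.resize(im[y:y+70,x:x+60],None,fx=6.5,fy=6.5,interpolation=cv2.INTER_CUBIC)
cv2.imwrite("pics/w3c.png",np.hstack([z(350,180),z(75,155)]))
E
```

```text
(no output)
```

View pics/w3c.png

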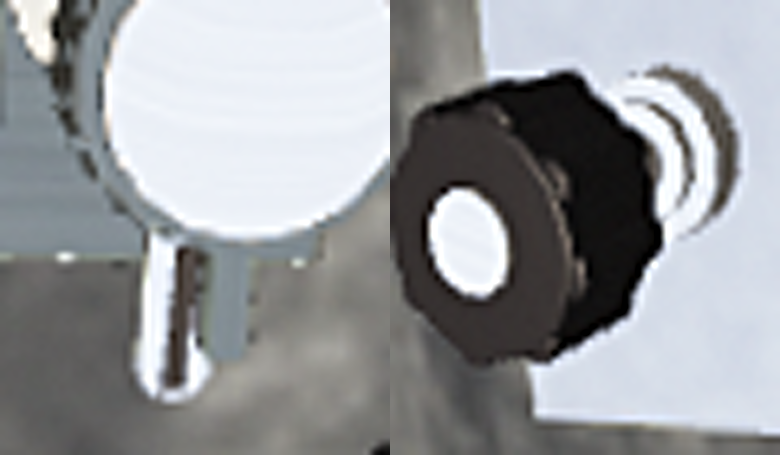

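```bash
python3 - <<'E'
from h import *
w=tuple(np.load("w3.npy",allow_pickle=True)); ang=lambda v: np.degrees(np.arctan2(v[1],v[0]))
P=lambda x,y,z: onz(w,"wrist",350+x/6.5-.4,180+y/6.5-.4,z)
C=P(246,97,.093);T=P(228,358,.0765);T0=P(231,250,.0765);M=P(170,402,.054);a=P(188,250,.054);b=P(172,385,.054)
print(C); print("tab",np.linalg.norm((T-C)[:2]),ang(T-C),ang(T-T0)); print("mark",np.linalg.norm((M-C)[:2]),ang(M-C),ang(b-a))
k=(75+78/6.5-.4,155+242/6.5-.4); r=ray(w,"wrist",*k)
print("knob",*cross(r,ray(cal("top"),"top",232,248)),*cross(r,ray(cal("side"),"side",342,258)),onz(w,"wrist",*k,.111),onz(w,"wrist",*k,.104))
E
```

```text
[ 0.48140701 -0.17417357  0.093     ]
tab 0.043918693183887234 -172.7016283862541 -175.31230238029278
mark 0.061137839497402154 -177.32214093824112 179.32225270630735
knob [0.48108866 0.09288428 0.11574663] 0.004659658472737991 [0.48230145 0.09443637 0.11548714] 0.0012519490849490537 [0.48150975 0.09884049 0.111     ] [0.47932461 0.10547879 0.104     ]
```

The tab is about 5° short. I'll regrip the collar and turn it 5° more.

{"name": "arm_command", "arguments": {
  "moves": [
    {"grip": 1,"offset": [2,25,0],"spin": 0},
    {"grip": 1,"offset": [4,50,15],"spin": 0},
    {"grip": 1,"offset": [4,59,40],"spin": 0},
    {"grip": 1,"offset": [4,59,70],"spin": 0},
    {"grip": 1,"offset": [4,59,100],"spin": 0},
    {"grip": 1,"offset": [4,59,120],"spin": 0},
    {"grip": 1,"offset": [4,59,129],"spin": 0},
    {"grip": 1,"offset": [4,59,129],"spin": 0}
  ]
}}

```text
t: 6.65
position: [0.4808, -0.1747, 0.0621]
tcp_rot: [[1.0, 0.03, -0.003], [0.03, -1.0, 0.001], [-0.003, -0.001, -1.0]]
contact_force: [0.7, -0.4, -0.0]
gripper_width: 0.0857
grasp_force: 0.0
```

{"name": "arm_command", "arguments": {
  "moves": [
    {"grip": 0.7,"offset": [0,0,0],"spin": 0},
    {"grip": 0.5,"offset": [0,0,0],"spin": 0},
    {"grip": 0.4,"offset": [0,0,0],"spin": 0},
    {"grip": 0.4,"offset": [0,0,0],"spin": 0},
    {"grip": 0.4,"offset": [0,0,0],"spin": 0},
    {"grip": 0.4,"offset": [0,0,0],"spin": 1.5},
    {"grip": 0.4,"offset": [0,0,0],"spin": 3},
    {"grip": 0.4,"offset": [0,0,0],"spin": 5}
  ]
}}

```text
t: 7.45
position: [0.4833, -0.1778, 0.0654]
tcp_rot: [[0.998, -0.059, 0.003], [-0.059, -0.998, -0.007], [0.003, 0.007, -1.0]]
contact_force: [-2.4, -7.4, 4.7]
gripper_width: 0.0477
grasp_force: 40.6
```

{"name": "arm_command", "arguments": {
  "moves": [
    {"grip": 0.4,"offset": [0,0,0],"spin": 0},
    {"grip": 0.4,"offset": [0,0,0],"spin": 0},
    {"grip": 0.7,"offset": [0,0,0],"spin": 0},
    {"grip": 1,"offset": [0,0,0],"spin": 0},
    {"grip": 1,"offset": [0,0,0],"spin": 0},
    {"grip": 1,"offset": [0,0,-15],"spin": 0},
    {"grip": 1,"offset": [0,0,-50],"spin": 0},
    {"grip": 1,"offset": [0,0,-100],"spin": 0}
  ]
}}

```text
t: 8.25
position: [0.4796, -0.1734, 0.162]
tcp_rot: [[0.998, -0.056, -0.006], [-0.056, -0.998, 0.003], [-0.006, -0.002, -1.0]]
contact_force: [1.6, -0.7, 0.6]
gripper_width: 0.0856
grasp_force: 0.0
```

{"name": "arm_command", "arguments": {
  "moves": [
    {"grip": 1,"offset": [-10,0,0],"spin": 0},
    {"grip": 1,"offset": [-20,0,-10],"spin": 0},
    {"grip": 1,"offset": [-30,0,-10],"spin": 0},
    {"grip": 1,"offset": [-30,0,-10],"spin": 0},
    {"grip": 1,"offset": [-30,0,-10],"spin": 0},
    {"grip": 1,"offset": [-30,0,-10],"spin": 0},
    {"grip": 1,"offset": [-30,0,-10],"spin": 0},
    {"grip": 1,"offset": [-30,0,-10],"spin": 0}
  ]
}}

```text
t: 9.05
position: [0.4521, -0.1729, 0.1729]
tcp_rot: [[0.998, -0.056, -0.0], [-0.056, -0.998, 0.0], [-0.0, -0.0, -1.0]]
contact_force: [-0.5, -0.6, 0.4]
gripper_width: 0.0855
grasp_force: 0.0
```

```bash
python3 - <<'E'
from h import *
s=arm.state(); R=np.array(s["tcp_rot"]); print(s["t"],s["joints"],s["position"],R)
c=cal("wrist"); np.save("w4.npy",np.array(c,dtype=object),allow_pickle=True); im=arm.camera("wrist"); cv2.imwrite("pics/w4.png",im)
u,v=map(int,px(c,"wrist",np.array([.45,-.175,.075]))); print(u,v)
x,y=u-50,v-50
cv2.imwrite("pics/w4c.png",cv2.resize(im[y:y+100,x:x+100],None,fx=6,fy=6,interpolation=cv2.INTER_CUBIC)); print(x,y)
E
```

```text
9.05 [-2.09299641e+01  1.28904596e+01 -1.97138548e+01  5.74264037e+01
  2.84294799e-03  1.62302758e+02] [ 0.45205628 -0.17287743  0.17293548] [[ 9.98408601e-01 -5.63917750e-02 -4.83032508e-04]
 [-5.63916652e-02 -9.98408696e-01  2.37865730e-04]
 [-4.95677527e-04 -2.10248183e-04 -9.99999855e-01]]
320 201
270 151
```

View pics/w4c.png

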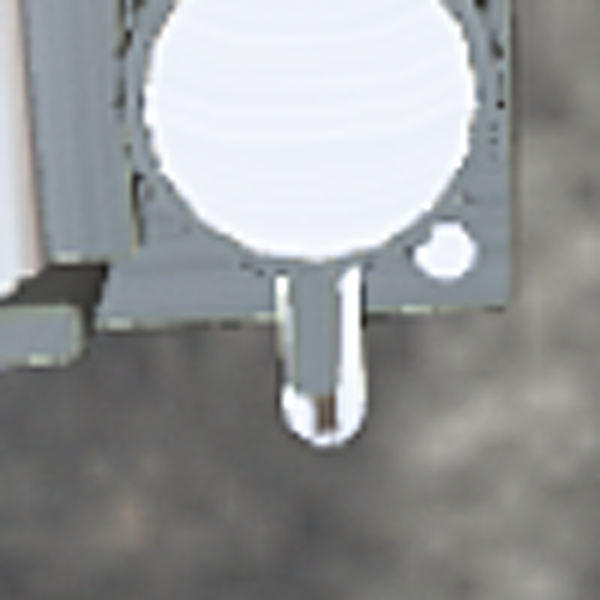

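The tab (crop x 293–338, end y 395) now lies over the pointer (end at (325,440)).

```bash
python3 - <<'E'
from h import *
w=tuple(np.load("w4.npy",allow_pickle=True)); ang=lambda v: np.degrees(np.arctan2(v[1],v[0]))
P=lambda x,y,z: onz(w,"wrist",270+x/6-.4,151+y/6-.4,z)
C=P(310,97,.093);T=P(315.5,395,.0765);T0=P(315.5,270,.0765);M=P(325,442,.054);l=P(327,415,.054)
print(C); print("tab",np.linalg.norm((T-C)[:2]),ang(T-C),ang(T-T0)); print("mark",np.linalg.norm((M-C)[:2]),ang(M-C),ang(l-C))
print(ang(P(100,328,.01)-P(505,303,.01)), (P(350,280,.054)+P(280,280,.054))/2)
E
```

```text
[ 0.4823835  -0.17714632  0.093     ]
tab 0.04504178091390186 178.20199332823628 177.05205484396427
mark 0.061193568497471734 179.57396279280917 -179.93583293349815
90.47800150537797 [ 0.44700126 -0.17649762  0.054     ]
```

The tab is within 2° of the mark, which is good. Next I'll move over the press pad and turn the tool so the camera looks over the vial, shutting the fingers on the way.

{"name": "arm_command", "arguments": {
  "moves": [
    {"grip": 1,"offset": [-1,-25,0],"spin": -8.5},
    {"grip": 1,"offset": [-3,-50,0],"spin": -17},
    {"grip": 1,"offset": [-4,-75,0],"spin": -25.5},
    {"grip": 1,"offset": [-5,-100,0],"spin": -34},
    {"grip": 1,"offset": [-7,-125,0],"spin": -42.5},
    {"grip": 1,"offset": [-8,-150,0],"spin": -51},
    {"grip": 1,"offset": [-9,-175,0],"spin": -59.5},
    {"grip": 1,"offset": [-11,-203,0],"spin": -68}
  ]
}}

```text
t: 9.9
position: [0.4526, 0.0313, 0.1733]
tcp_rot: [[0.421, 0.907, 0.0], [0.907, -0.421, -0.0], [0.0, 0.0, -1.0]]
contact_force: [-0.3, -0.4, -0.1]
gripper_width: 0.0855
grasp_force: 0.0
```

{"name": "arm_command", "arguments": {
  "moves": [
    {"grip": 1,"offset": [0,0,0],"spin": -8.5},
    {"grip": 0.5,"offset": [0,0,0],"spin": -17},
    {"grip": 0,"offset": [0,0,0],"spin": -25.5},
    {"grip": 0,"offset": [0,0,0],"spin": -34},
    {"grip": 0,"offset": [0,0,0],"spin": -42.5},
    {"grip": 0,"offset": [0,0,0],"spin": -51},
    {"grip": 0,"offset": [0,0,0],"spin": -59.5},
    {"grip": 0,"offset": [0,0,0],"spin": -68}
  ]
}}

```text
t: 10.7
position: [0.4525, 0.0305, 0.1733]
tcp_rot: [[-0.683, 0.73, 0.0], [0.73, 0.683, 0.0], [0.0, 0.0, -1.0]]
contact_force: [-0.3, -0.2, -0.2]
gripper_width: 0.0003
grasp_force: 0.0
```

{"name": "arm_command", "arguments": {
  "moves": [
    {"grip": 0,"offset": [0,0,0],"spin": -8.5},
    {"grip": 0,"offset": [0,0,0],"spin": -17},
    {"grip": 0,"offset": [0,0,0],"spin": -25.5},
    {"grip": 0,"offset": [0,0,0],"spin": -34},
    {"grip": 0,"offset": [0,0,0],"spin": -42.5},
    {"grip": 0,"offset": [0,0,0],"spin": -51},
    {"grip": 0,"offset": [0,0,0],"spin": -59.5},
    {"grip": 0,"offset": [0,0,0],"spin": -68}
  ]
}}

```text
t: 11.5
position: [0.4526, 0.0305, 0.1732]
tcp_rot: [[-0.933, -0.36, 0.0], [-0.36, 0.933, 0.0], [-0.0, 0.0, -1.0]]
contact_force: [1.1, -0.6, -0.1]
gripper_width: 0.0001
grasp_force: 0.0
```

{"name": "arm_command", "arguments": {
  "moves": [
    {"grip": 0,"offset": [0,0,0],"spin": -8.5},
    {"grip": 0,"offset": [0,0,0],"spin": -17},
    {"grip": 0,"offset": [0,0,0],"spin": -25.5},
    {"grip": 0,"offset": [0,0,0],"spin": -34},
    {"grip": 0,"offset": [0,0,0],"spin": -42.5},
    {"grip": 0,"offset": [0,0,0],"spin": -51},
    {"grip": 0,"offset": [0,0,0],"spin": -59.5},
    {"grip": 0,"offset": [0,0,0],"spin": -67}
  ]
}}

```text
t: 12.3
position: [0.4525, 0.0304, 0.1732]
tcp_rot: [[-0.033, -0.999, -0.0], [-0.999, 0.033, 0.0], [-0.0, 0.0, -1.0]]
contact_force: [0.5, -0.6, -1.0]
gripper_width: 0.0001
grasp_force: 0.0
```

```bash
python3 - <<'E'
from h import *
s=arm.state(); R=np.array(s["tcp_rot"]); print(s["t"],s["joints"],s["position"],R)
print(R.T@(np.array([.4815,.029,.12])-s["position"])*1e3)
c=cal("wrist"); np.save("w5.npy",np.array(c,dtype=object),allow_pickle=True); im=arm.camera("wrist"); cv2.imwrite("pics/w5.png",im)
E
```

```text
12.3 [ 3.84687759e+00  9.98008529e+00 -2.34919952e+01  5.65318680e+01
  1.12203923e-03 -8.42432448e+01] [0.45251429 0.03043414 0.17324787] [[-3.33274814e-02 -9.99444483e-01 -7.00721250e-05]
 [-9.99444485e-01  3.33274804e-02  1.49157291e-05]
 [-1.25721158e-05  7.05303026e-05 -9.99999997e-01]]
[  0.46799297 -29.02116177  53.24581416]
```

View pics/w5.png

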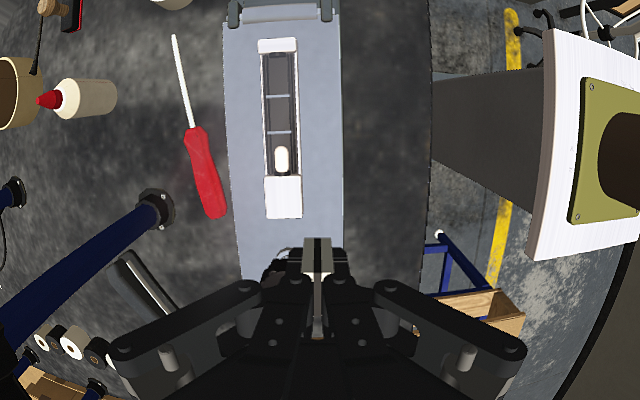

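The press pad is at about (283,198), the vial's cross lines at rows 97 and 132, and the bubble at (282,160), at the foot end because the shelf is unpressed.

```bash
cat > bub.py <<'E'
from h import *
def lines(im,c,x,y0,y1,z=.072):
    # dark vial: bright pixels along its axis column band
    g=im[y0:y1,x-3:x+4].astype(int).mean((1,2)); return g
E
python3 - <<'E'
from h import *
w=tuple(np.load("w5.npy",allow_pickle=True)); im=cv2.imread("pics/w5.png")
P=lambda u,v,z: onz(w,"wrist",u,v,z)
pad=P(283,198,.078); print("pad",pad,P(265,218,.078),P(301,178,.078))
print("lines",P(279,97,.072),P(280,132,.072),"bub",P(282,160,.073))
w3=tuple(np.load("w3.npy",allow_pickle=True))
print("pad 2view",*cross(ray(w3,"wrist",164,183),ray(w,"wrist",283,198)))
s=arm.state(); R=np.array(s["tcp_rot"]); print(R.T@(pad+[0,0,.012]-s["position"])*1e3)
print(im[40:200,272:290].astype(int).mean((1,2)).round().astype(int).tolist())
E
```

```text
pad [0.48153377 0.02954514 0.078     ] [0.49783401 0.0464241  0.078     ] [0.46614359 0.0134679  0.078     ]
lines [ 0.48095803 -0.05103843  0.072     ] [ 0.48149386 -0.02320749  0.072     ] bub [ 0.48101055 -0.00072969  0.073     ]
pad 2view [0.48158176 0.0299698  0.07430734] 0.0015507036867512451
[ 2.85531920e-02 -2.90112491e+01  8.32491957e+01]
[242, 243, 242, 241, 239, 237, 238, 238, 239, 240, 244, 227, 90, 82, 84, 80, 72, 82, 95, 96, 95, 96, 96, 96, 97, 96, 96, 97, 97, 97, 97, 97, 97, 98, 97, 97, 98, 98, 98, 98, 98, 98, 99, 99, 99, 99, 99, 100, 99, 99, 99, 99, 98, 100, 120, 190, 192, 115, 98, 98, 100, 100, 100, 101, 101, 101, 101, 101, 101, 101, 101, 101, 101, 101, 101, 101, 101, 101, 101, 101, 101, 101, 101, 101, 102, 102, 102, 102, 101, 99, 100, 184, 195, 151, 104, 98, 100, 100, 100, 100, 100, 100, 100, 100, 98, 94, 130, 163, 183, 197, 201, 208, 212, 213, 212, 211, 211, 211, 210, 210, 209, 209, 208, 209, 209, 210, 210, 209, 203, 196, 183, 157, 70, 60, 61, 59, 224, 251, 247, 246, 246, 246, 246, 246, 246, 246, 246, 246, 246, 246, 246, 246, 246, 246, 246, 246, 246, 246, 246, 246]
```

{"name": "arm_command", "arguments": {
  "moves": [
    {"grip": 0,"offset": [0,-15,10],"spin": 0},
    {"grip": 0,"offset": [0,-29,25],"spin": 0},
    {"grip": 0,"offset": [0,-29,45],"spin": 0},
    {"grip": 0,"offset": [0,-29,65],"spin": 0},
    {"grip": 0,"offset": [0,-29,80],"spin": 0},
    {"grip": 0,"offset": [0,-29,90],"spin": 0},
    {"grip": 0,"offset": [0,-29,95],"spin": 0},
    {"grip": 0,"offset": [0,-29,97],"spin": 0}
  ]
}}

```text
t: 13.15
position: [0.481, 0.0295, 0.0762]
tcp_rot: [[-0.04, -0.999, -0.001], [-0.999, 0.04, 0.001], [-0.001, 0.001, -1.0]]
contact_force: [-3.2, 0.6, 3.4]
gripper_width: -0.0003
grasp_force: 1.6
```

{"name": "arm_command", "arguments": {
  "moves": [
    {"grip": 0,"offset": [0,0,1],"spin": 0},
    {"grip": 0,"offset": [0,0,2],"spin": 0},
    {"grip": 0,"offset": [0,0,3],"spin": 0},
    {"grip": 0,"offset": [0,0,4],"spin": 0},
    {"grip": 0,"offset": [0,0,4],"spin": 0},
    {"grip": 0,"offset": [0,0,4],"spin": 0},
    {"grip": 0,"offset": [0,0,4],"spin": 0},
    {"grip": 0,"offset": [0,0,4],"spin": 0}
  ]
}}

```text
t: 13.95
position: [0.4817, 0.0297, 0.0728]
tcp_rot: [[-0.039, -0.999, 0.001], [-0.999, 0.039, 0.001], [-0.001, -0.001, -1.0]]
contact_force: [-2.2, 2.6, 5.1]
gripper_width: 0.0003
grasp_force: 2.8
```

{"name": "arm_command", "arguments": {
  "moves": [
    {"grip": 0,"offset": [0,0,1],"spin": 0},
    {"grip": 0,"offset": [0,0,2],"spin": 0},
    {"grip": 0,"offset": [0,0,2.5],"spin": 0},
    {"grip": 0,"offset": [0,0,2.5],"spin": 0},
    {"grip": 0,"offset": [0,0,2.5],"spin": 0},
    {"grip": 0,"offset": [0,0,2.5],"spin": 0},
    {"grip": 0,"offset": [0,0,2.5],"spin": 0},
    {"grip": 0,"offset": [0,0,2.5],"spin": 0}
  ]
}}

```text
t: 14.75
position: [0.4818, 0.0298, 0.0723]
tcp_rot: [[-0.039, -0.999, 0.002], [-0.999, 0.039, 0.001], [-0.001, -0.002, -1.0]]
contact_force: [-7.0, 2.3, 23.0]
gripper_width: 0.0002
grasp_force: 11.1
```

```bash
cat > bub.py <<'E'
from h import *
def look(name):
    c=cal("wrist"); im=arm.camera("wrist"); cv2.imwrite(f"pics/{name}.png",im)
    ys=np.arange(-.095,.025,.0005); pr=[]
    for y in ys:
        v=[]
        for dx in np.arange(-.003,.0031,.001):
            u,w=px(c,"wrist",np.array([.4813+dx,y,.0705])); v.append(im[int(round(w)),int(round(u))].mean())
        pr.append(np.mean(v))
    pr=np.array(pr); runs=[]; on=False
    for i,b in enumerate(pr>135):
        if b and not on: st=i; on=True
        if on and not b: runs.append((ys[st].round(4),ys[i-1].round(4))); on=False
    return runs,pr
if __name__=="__main__":
    import sys
    s=arm.state(); print(s["t"],s["position"],s["contact_force"]); print(look(sys.argv[1])[0])
E
python3 bub.py w6
```

```text
14.75 [0.48181421 0.02978878 0.07228703] [-7.02695486  2.32349645 23.04546895]
[(np.float64(-0.095), np.float64(-0.087)), (np.float64(-0.0635), np.float64(-0.042)), (np.float64(-0.023), np.float64(-0.021)), (np.float64(0.0135), np.float64(0.022))]
```

The shelf stands firmly, with the pad top at 72.3 mm. The bubble's centre is at y = -0.0528 and the vial's at -0.0367, so it is 16 mm off and needs about 54° clockwise. I'll lift, move to the knob and grip it.

{"name": "arm_command", "arguments": {
  "moves": [
    {"grip": 0,"offset": [0,0,-10],"spin": 0},
    {"grip": 0,"offset": [0,0,-40],"spin": 0},
    {"grip": 0.5,"offset": [0,0,-75],"spin": 0},
    {"grip": 1,"offset": [-20,1,-85],"spin": 0},
    {"grip": 1,"offset": [-45,2,-85],"spin": 0},
    {"grip": 1,"offset": [-68,3,-85],"spin": 0},
    {"grip": 1,"offset": [-68,3,-85],"spin": 0},
    {"grip": 1,"offset": [-68,3,-85],"spin": 0}
  ]
}}

```text
t: 15.6
position: [0.4813, 0.0971, 0.1548]
tcp_rot: [[-0.038, -0.999, 0.001], [-0.999, 0.038, -0.001], [0.001, -0.001, -1.0]]
contact_force: [-0.1, -0.1, -0.0]
gripper_width: 0.0847
grasp_force: 0.0
```

```bash
python3 - <<'E'
from h import *
s=arm.state(); R=np.array(s["tcp_rot"]); print(s["t"],s["joints"],s["position"],R[:,0])
c=cal("wrist"); im=arm.camera("wrist"); cv2.imwrite("pics/w7.png",im)
u,v=px(c,"wrist",np.array([.4815,.0975,.111])); print(u,v)
x,y=int(u)-60,int(v)-60; cv2.imwrite("pics/w7c.png",cv2.resize(im[y:y+120,x:x+120],None,fx=5,fy=5)); print(x,y)
E
```

```text
15.6 [ 1.14554159e+01  1.43023025e+01 -2.07102688e+01  5.49675017e+01
 -6.89547087e-02 -7.63556159e+01] [0.48134254 0.09714682 0.15475893] [-0.03819593 -0.99926968  0.00108748]
319.06767374296805 221.92919750718946
259 161
```

View pics/w7c.png

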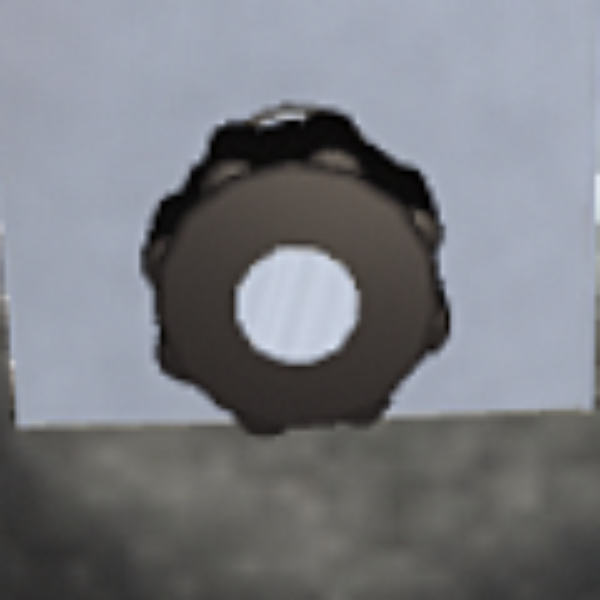

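The knob hub is at crop (298,305), 5 crop px (under 1 mm) from the prediction. I'll descend, grip it and turn.

{"name": "arm_command", "arguments": {
  "moves": [
    {"grip": 1,"offset": [0,0,15],"spin": 0},
    {"grip": 1,"offset": [0,0,35],"spin": 0},
    {"grip": 1,"offset": [0,0,55],"spin": 0},
    {"grip": 1,"offset": [0,0,70],"spin": 0},
    {"grip": 1,"offset": [0,0,77],"spin": 0},
    {"grip": 1,"offset": [0,0,77],"spin": 0},
    {"grip": 0.7,"offset": [0,0,77],"spin": 0},
    {"grip": 0.5,"offset": [0,0,77],"spin": 0}
  ]
}}

```text
t: 16.45
position: [0.4819, 0.0972, 0.0787]
tcp_rot: [[-0.039, -0.999, 0.002], [-0.999, 0.039, 0.0], [-0.0, -0.002, -1.0]]
contact_force: [-0.4, -0.0, -0.3]
gripper_width: 0.0593
grasp_force: 0.0
```

{"name": "arm_command", "arguments": {
  "grip_force": 40,
  "moves": [
    {"grip": 0.3,"offset": [0,0,0],"spin": 0},
    {"grip": 0.3,"offset": [0,0,0],"spin": 0},
    {"grip": 0.3,"offset": [0,0,0],"spin": 0},
    {"grip": 0.3,"offset": [0,0,0],"spin": 0},
    {"grip": 0.3,"offset": [0,0,0],"spin": 0},
    {"grip": 0.3,"offset": [0,0,0],"spin": 7},
    {"grip": 0.3,"offset": [0,0,0],"spin": 14},
    {"grip": 0.3,"offset": [0,0,0],"spin": 21}
  ]
}}

```text
t: 17.25
position: [0.481, 0.0974, 0.0778]
tcp_rot: [[-0.399, -0.917, 0.0], [-0.917, 0.399, 0.0], [-0.0, 0.0, -1.0]]
contact_force: [0.1, -0.5, 0.6]
gripper_width: 0.037
grasp_force: 40.2
```

{"name": "arm_command", "arguments": {
  "moves": [
    {"grip": 0.3,"offset": [0,0,0],"spin": 7},
    {"grip": 0.3,"offset": [0,0,0],"spin": 14},
    {"grip": 0.3,"offset": [0,0,0],"spin": 21},
    {"grip": 0.3,"offset": [0,0,0],"spin": 28},
    {"grip": 0.3,"offset": [0,0,0],"spin": 34},
    {"grip": 0.3,"offset": [0,0,0],"spin": 34},
    {"grip": 0.3,"offset": [0,0,0],"spin": 34},
    {"grip": 0.3,"offset": [0,0,0],"spin": 34}
  ]
}}

```text
t: 18.05
position: [0.481, 0.0973, 0.0778]
tcp_rot: [[-0.84, -0.542, -0.0], [-0.542, 0.84, 0.0], [0.0, 0.0, -1.0]]
contact_force: [0.3, -0.3, 0.9]
gripper_width: 0.0368
grasp_force: 40.2
```

{"name": "arm_command", "arguments": {
  "moves": [
    {"grip": 0.6,"offset": [0,0,0],"spin": 0},
    {"grip": 1,"offset": [0,0,0],"spin": 0},
    {"grip": 1,"offset": [0,0,0],"spin": 0},
    {"grip": 1,"offset": [0,0,0],"spin": 0},
    {"grip": 1,"offset": [0,0,-10],"spin": 0},
    {"grip": 1,"offset": [0,0,-35],"spin": 0},
    {"grip": 1,"offset": [0,0,-65],"spin": 0},
    {"grip": 1,"offset": [0,0,-70],"spin": 0}
  ]
}}

```text
t: 18.85
position: [0.4836, 0.0978, 0.1517]
tcp_rot: [[-0.841, -0.541, 0.006], [-0.541, 0.841, 0.001], [-0.006, -0.002, -1.0]]
contact_force: [0.5, 0.3, 0.2]
gripper_width: 0.0853
grasp_force: 0.0
```

{"name": "arm_command", "arguments": {
  "moves": [
    {"grip": 0.8,"offset": [0,0,0],"spin": -8},
    {"grip": 0.5,"offset": [10,-15,0],"spin": -16},
    {"grip": 0,"offset": [20,-30,0],"spin": -24},
    {"grip": 0,"offset": [30,-45,0],"spin": -32},
    {"grip": 0,"offset": [37,-57,0],"spin": -40},
    {"grip": 0,"offset": [37,-57,20],"spin": -48},
    {"grip": 0,"offset": [37,-57,40],"spin": -55},
    {"grip": 0,"offset": [37,-57,60],"spin": -55}
  ]
}}

```text
t: 19.65
position: [0.4807, 0.0291, 0.0873]
tcp_rot: [[-0.038, -0.999, 0.0], [-0.999, 0.038, 0.0], [-0.0, -0.0, -1.0]]
contact_force: [0.2, -0.2, 0.2]
gripper_width: -0.0001
grasp_force: 0.0
```

```bash
python3 bub.py w8; python3 -c "
from h import *
s=arm.state();print(s['tcp_rot'],s['gripper_width'])"
```

```text
19.65 [0.48073154 0.02912856 0.08727313] [ 0.22633513 -0.17499191  0.19052248]
[(np.float64(-0.095), np.float64(-0.0885)), (np.float64(-0.0535), np.float64(-0.0515)), (np.float64(-0.0235), np.float64(-0.0215)), (np.float64(-0.0115), np.float64(0.0095))]
[[-3.90294320e-02 -9.99225449e-01 -5.02059758e-03]
 [-9.99237938e-01  3.90314328e-02 -3.01118404e-04]
 [ 4.96846290e-04  5.00501910e-03 -9.99987351e-01]] -4.846578569377138e-05
```

{"name": "arm_command", "arguments": {
  "moves": [
    {"grip": 0,"offset": [0,0,6],"spin": 0},
    {"grip": 0,"offset": [0,0,9],"spin": 0},
    {"grip": 0,"offset": [0,0,11],"spin": 0},
    {"grip": 0,"offset": [0,0,12],"spin": 0},
    {"grip": 0,"offset": [0,0,13],"spin": 0},
    {"grip": 0,"offset": [0,0,14],"spin": 0},
    {"grip": 0,"offset": [0,0,14.5],"spin": 0},
    {"grip": 0,"offset": [0,0,14.5],"spin": 0}
  ]
}}

```text
t: 20.5
position: [0.4812, 0.03, 0.0744]
tcp_rot: [[-0.039, -0.999, 0.001], [-0.999, 0.039, 0.001], [-0.002, -0.001, -1.0]]
contact_force: [-3.3, 2.1, 9.0]
gripper_width: 0.0003
grasp_force: 4.5
```

{"name": "arm_command", "arguments": {
  "moves": [
    {"grip": 0,"offset": [0,0,0],"spin": 0},
    {"grip": 0,"offset": [0,0,0],"spin": 0},
    {"grip": 0,"offset": [0,0,0],"spin": 0},
    {"grip": 0,"offset": [0,0,0],"spin": 0},
    {"grip": 0,"offset": [0,0,0],"spin": 0},
    {"grip": 0,"offset": [0,0,0],"spin": 0},
    {"grip": 0,"offset": [0,0,0],"spin": 0},
    {"grip": 0,"offset": [0,0,0],"spin": 0}
  ]
}}

```text
t: 21.3
position: [0.4812, 0.03, 0.0744]
tcp_rot: [[-0.039, -0.999, 0.001], [-0.999, 0.039, 0.001], [-0.002, -0.001, -1.0]]
contact_force: [-3.6, 2.9, 8.7]
gripper_width: 0.0
grasp_force: 4.5
```

```bash
python3 bub.py w9
```

```text
21.3 [0.48122404 0.03002592 0.0743729 ] [-3.62326812  2.92415714  8.68552874]
[(np.float64(-0.095), np.float64(-0.0875)), (np.float64(-0.0525), np.float64(-0.051)), (np.float64(-0.0445), np.float64(-0.0215)), (np.float64(0.0135), np.float64(0.0235))]
```

```bash
python3 - <<'E'
from h import *
im=cv2.imread("pics/w9.png"); c=cal("wrist"); u,v=map(int,px(c,"wrist",np.array([.4813,-.037,.07]))); print(u,v)
x,y=u-40,v-75
cv2.imwrite("pics/w9c.png",cv2.rotate(cv2.resize(im[y:y+150,x:x+80],None,fx=5,fy=5,interpolation=cv2.INTER_CUBIC),0)); print(x,y)
E
```

```text
314 119
274 44
```

View pics/w9c.png

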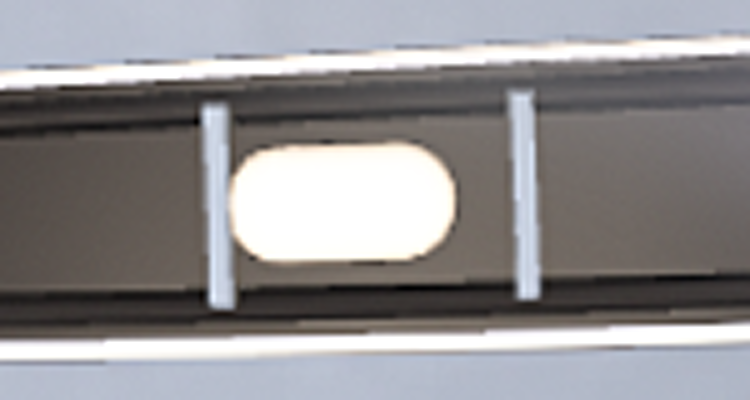

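The lines are at crop x 218 and 525 and the bubble spans 230–457. That puts it between the lines but about 2.7 mm towards the foot end. With time in hand, I'll trim the knob about 9° back, gripping it at the yaw where I released it.

{"name": "arm_command", "arguments": {
  "moves": [
    {"grip": 0,"offset": [0,0,-25],"spin": 0},
    {"grip": 0,"offset": [0,0,-60],"spin": 0},
    {"grip": 0.5,"offset": [-15,1,-80],"spin": 8},
    {"grip": 1,"offset": [-35,2,-80],"spin": 16},
    {"grip": 1,"offset": [-55,3,-80],"spin": 24},
    {"grip": 1,"offset": [-68,3,-80],"spin": 32},
    {"grip": 1,"offset": [-68,3,-80],"spin": 40},
    {"grip": 1,"offset": [-68,3,-80],"spin": 48}
  ]
}}

```text
t: 22.15
position: [0.4807, 0.0977, 0.1532]
tcp_rot: [[-0.772, -0.636, 0.001], [-0.636, 0.772, -0.001], [0.0, -0.001, -1.0]]
contact_force: [0.5, -1.0, 0.2]
gripper_width: 0.0847
grasp_force: 0.0
```

{"name": "arm_command", "arguments": {
  "moves": [
    {"grip": 1,"offset": [0,0,0],"spin": 7},
    {"grip": 1,"offset": [0,0,15],"spin": 7},
    {"grip": 1,"offset": [0,0,35],"spin": 7},
    {"grip": 1,"offset": [0,0,55],"spin": 7},
    {"grip": 1,"offset": [0,0,70],"spin": 7},
    {"grip": 1,"offset": [0,0,74],"spin": 7},
    {"grip": 1,"offset": [0,0,74],"spin": 7},
    {"grip": 0.7,"offset": [0,0,74],"spin": 7}
  ]
}}

```text
t: 22.95
position: [0.4811, 0.0974, 0.0799]
tcp_rot: [[-0.841, -0.541, 0.001], [-0.541, 0.841, -0.0], [-0.001, -0.001, -1.0]]
contact_force: [0.3, 0.3, 0.9]
gripper_width: 0.0736
grasp_force: 0.0
```

{"name": "arm_command", "arguments": {
  "moves": [
    {"grip": 0.4,"offset": [0,0,0],"spin": 0},
    {"grip": 0.3,"offset": [0,0,0],"spin": 0},
    {"grip": 0.3,"offset": [0,0,0],"spin": 0},
    {"grip": 0.3,"offset": [0,0,0],"spin": 0},
    {"grip": 0.3,"offset": [0,0,0],"spin": -4},
    {"grip": 0.3,"offset": [0,0,0],"spin": -9},
    {"grip": 0.3,"offset": [0,0,0],"spin": -9},
    {"grip": 0.3,"offset": [0,0,0],"spin": -9}
  ]
}}

```text
t: 23.75
position: [0.4807, 0.0974, 0.0795]
tcp_rot: [[-0.747, -0.665, 0.001], [-0.665, 0.747, 0.0], [-0.0, -0.0, -1.0]]
contact_force: [0.2, 0.7, 0.3]
gripper_width: 0.037
grasp_force: 40.0
```

{"name": "arm_command", "arguments": {
  "moves": [
    {"grip": 0.6,"offset": [0,0,0],"spin": 0},
    {"grip": 1,"offset": [0,0,0],"spin": 0},
    {"grip": 1,"offset": [0,0,0],"spin": 0},
    {"grip": 1,"offset": [0,0,0],"spin": 0},
    {"grip": 1,"offset": [0,0,-10],"spin": 0},
    {"grip": 1,"offset": [0,0,-35],"spin": 0},
    {"grip": 1,"offset": [0,0,-65],"spin": 0},
    {"grip": 1,"offset": [0,0,-70],"spin": 0}
  ]
}}

```text
t: 24.55
position: [0.483, 0.0979, 0.1532]
tcp_rot: [[-0.746, -0.666, 0.007], [-0.666, 0.746, 0.001], [-0.006, -0.003, -1.0]]
contact_force: [0.7, -1.2, -0.4]
gripper_width: 0.0854
grasp_force: 0.0
```

{"name": "arm_command", "arguments": {
  "moves": [
    {"grip": 0.8,"offset": [0,0,0],"spin": -8},
    {"grip": 0.5,"offset": [12,-14,0],"spin": -16},
    {"grip": 0,"offset": [25,-28,0],"spin": -24},
    {"grip": 0,"offset": [37,-42,0],"spin": -32},
    {"grip": 0,"offset": [45,-51,0],"spin": -40},
    {"grip": 0,"offset": [45,-51,20],"spin": -46},
    {"grip": 0,"offset": [45,-51,40],"spin": -46},
    {"grip": 0,"offset": [45,-51,60],"spin": -46}
  ]
}}

```text
t: 25.35
position: [0.4808, 0.0292, 0.0888]
tcp_rot: [[-0.04, -0.999, 0.0], [-0.999, 0.04, 0.0], [-0.0, -0.0, -1.0]]
contact_force: [-0.4, 0.2, 0.2]
gripper_width: -0.0001
grasp_force: 0.0
```

{"name": "arm_command", "arguments": {
  "moves": [
    {"grip": 0,"offset": [0,0,6],"spin": 0},
    {"grip": 0,"offset": [0,0,11],"spin": 0},
    {"grip": 0,"offset": [0,0,13],"spin": 0},
    {"grip": 0,"offset": [0,0,15],"spin": 0},
    {"grip": 0,"offset": [0,0,16],"spin": 0},
    {"grip": 0,"offset": [0,0,17],"spin": 0},
    {"grip": 0,"offset": [0,0,17],"spin": 0},
    {"grip": 0,"offset": [0,0,17],"spin": 0}
  ]
}}

```text
t: 26.15
position: [0.481, 0.0298, 0.074]
tcp_rot: [[-0.039, -0.999, 0.001], [-0.999, 0.039, 0.001], [-0.001, -0.001, -1.0]]
contact_force: [-5.2, 1.3, 12.5]
gripper_width: 0.0001
grasp_force: 6.1
```

{"name": "arm_command", "arguments": {
  "moves": [
    {"grip": 0,"offset": [0,0,0],"spin": 0},
    {"grip": 0,"offset": [0,0,0],"spin": 0},
    {"grip": 0,"offset": [0,0,0],"spin": 0},
    {"grip": 0,"offset": [0,0,0],"spin": 0},
    {"grip": 0,"offset": [0,0,0],"spin": 0},
    {"grip": 0,"offset": [0,0,0],"spin": 0},
    {"grip": 0,"offset": [0,0,0],"spin": 0},
    {"grip": 0,"offset": [0,0,0],"spin": 0}
  ]
}}

```text
t: 26.95
position: [0.481, 0.0298, 0.074]
tcp_rot: [[-0.039, -0.999, 0.001], [-0.999, 0.039, 0.001], [-0.001, -0.001, -1.0]]
contact_force: [-4.8, 1.0, 12.7]
gripper_width: -0.0
grasp_force: 6.0
```

```bash
python3 bub.py w10; python3 - <<'E'
from h import *
im=cv2.imread("pics/w10.png")
m=cv2.inRange(im[85:155,300:330],(225,225,225),(255,255,255)); n,l,st,ce=cv2.connectedComponentsWithStats(m)
print([(s.tolist()) for s in st[1:] if s[4]>20])
print(im[80:160,313:316].astype(int).mean((1,2)).round().astype(int).tolist())
E
```

```text
26.95 [0.48097066 0.02983669 0.0739577 ] [-4.80636394  0.98747194 12.66059571]
[(np.float64(-0.095), np.float64(-0.0875)), (np.float64(-0.0525), np.float64(-0.0505)), (np.float64(-0.048), np.float64(-0.027)), (np.float64(-0.023), np.float64(-0.021)), (np.float64(0.0135), np.float64(0.023))]
[[3, 12, 23, 44, 864]]
[106, 107, 106, 106, 106, 102, 114, 191, 210, 208, 214, 172, 119, 101, 99, 123, 212, 252, 254, 254, 254, 254, 254, 255, 255, 255, 255, 255, 255, 255, 255, 255, 255, 255, 255, 255, 255, 255, 255, 255, 255, 255, 255, 255, 255, 255, 255, 255, 255, 255, 255, 255, 255, 255, 255, 255, 255, 255, 254, 254, 252, 206, 112, 90, 96, 96, 95, 86, 137, 189, 212, 210, 220, 142, 81, 90, 92, 91, 91, 91]
```

The bubble is centred within 1 mm, with a clear gap to both lines, under a firm 12.7 N press. Handing in.

```bash
python3 -c "
from cell import arm
print(arm.sign_off())"
```

```text
the job is handed in; nothing more can be done
None
```

Handed in at about 27 s: the collar tab stands within about 2° of the locked mark, the bubble rests within 1 mm of centre, and the shut fingers still hold the level pressed down at about 13 N.

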